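# Register a mounted photograph on the flatbed scanner and start the scan

## Task

Scan the mounted photograph that lies askew on the scanner's glass: with the fingertips push it along the glass until it sits square in the front-right corner marked with the arrow, touching both edges, then push the lid over and gently all the way shut, and last press the round start key fully down and let it come up. The photograph is only to be pushed, never lifted off the glass, and the other things on the desk stay where they are.

Things in the scene. Friction and masses are not known exactly. Their poses are not given: they have to be found in the camera images.
- scanner: black flatbed scanner, 212 (x) x 324 (y) x 43 mm, does not slide. Origin: centre of its underside, on the desk. x points to its rear (hinge, away from the robot), y to its left, z up. The glass is sunk 5 mm: surface at z = 38 mm, frame top at z = 43 mm; glass spans x -86..+84, y -147..+93 mm, its upright frame edges are stops. Control panel: y +108..+162 mm, top at z = 43 mm, outside the lid
- register_corner (a point): the front-right corner of the glass (nearest the robot, on the right), at glass height, marked on the frame by a small pale arrow head; here the front and the right frame edges meet
- photo: photograph mounted on stiff board, 74 (x) x 104 (y) x 8 mm, about 70 g, lying face down (grey-brown back up) and askew on the glass, long side roughly along the scanner's y. Origin: centre of its underside; z up. Squared into the corner, its origin is at x = -49, y = -95 mm in the scanner's frame
- lid (a joint): lid angle, rad: 0 shut, flat on the frame; 1.74 to 1.88 as found, leaning a little back; limit 1.92. Grey lid, 203 mm from hinge to free edge, 270 mm wide (scanner y -162..+108 mm), 16 mm thick, 0.4 kg. Stiff hinge: it stays at any angle; 3 to 4 N at the free edge starts it, 1 to 2 N near the bottom. Shut, its top is at z = 59 mm, with 13 mm between it and the glass
- lid_hinge (a point): middle of the lid's hinge line, which runs along the scanner's y, at x = +97, z = +43 mm of the scanner's frame, at the rear
- lid_edge (a point): middle of the lid's free edge, on its outer face (the face that is on top when shut and turned away from the robot when open); 203 mm along the lid from the hinge line and 16 mm outward from it
- start_key (a joint): travel of the start key, m: 0 up, 0.004 fully down; springs back; about 1.2 N to start, 4 N fully down
- key_top (a point): centre of the top of the start key: the only round key, grey, 25 mm across, standing 6 mm proud of the control panel (top at z = 49 mm) at x = -30, y = +135 mm in the scanner's frame; pressed straight down. The three small oblong keys behind it do nothing
- spare_print: another mounted print of the same size and look, 74 x 104 x 8 mm, lying face down on the desk to the left of the scanner; bystander
- glue_stick: white and red glue stick, 26 mm across and 90 mm tall, standing beside the control panel, left of the scanner; bystander
- washi_roll: flat roll of paper tape, 50 mm across, 15 mm high, on the desk at the left; bystander
- tape_dispenser: black weighted tape dispenser, 28 x 133 x 59 mm, at the left; bystander
- eraser: eraser in a card sleeve, 22 x 50 x 13 mm, lying at the left; bystander
- mug: patterned mug of tea, 97 x 106 x 98 mm, to the right of the scanner; bystander
- pencil: pencil, 178 x 9 x 8 mm, lying to the right of the scanner; bystander
Things that resemble listed ones, but are neither listed nor needed, are in the scene too. What is shaped like the photo but purple or turquoise is not meant.

How it is judged:
By the outcome, as a careful person would: the job done as asked, in the order asked, and still so for the second after the job is handed in, with the robot touching nothing.
It also fails if it takes over 70 s, if anything falls off the work surface, if the arm or the gripper's body presses on something with over 40 N, if the wrist force passes 120 N, or if a joint passes its speed limit or range.

## Robot

A 7-joint arm with a two-finger parallel gripper is mounted at the origin on a cart in front of the work surface, level with it; the furniture and walls round the work are solid. World frame = base frame: x ahead of the robot, y to its left, z up, the work surface at z = 0. Lengths are in m, angles in rad, forces in N, time in s.
With the tool pointing down it reaches from about 0.4 to 0.875 m from the base axis. Payload 19.3 kg.
Tool frame: the origin (TCP) lies at the very end of the fingers, on their centre line; the grasp point (between the pads) lies 19 mm behind it; z points along the fingers, y is the line along which they close (so a half turn about z gives the same grasp; the last joint's range is limited). The gripper opens to 85 mm and grips with 20 to 120 N. Pads are 22 mm wide; open, the fingers measure 114 mm over their backs; the gripper's body (76 mm by 85 mm) begins 54 mm behind the grasp point. The pads swing forward as they close: fully open they stand 13 mm farther back than shut.
Start: joints at [1.1, 0.521, -0.036, 1.599, 0.021, 1.021, -0.113], TCP at [0.244, -0.575, 0.231] pointing down, gripper open.
Joint ranges: [-2.91, 2.91], [-0.3, 2.13], [-1.5, 1.42], [0.17, 2.43], [-1.26, 4.41], [0.16, 1.93], [-2.52, 2.52]. Speed limits (rad/s): [1.89, 1.89, 2.39, 2.39, 3.01, 3.01, 3.01].

## Interface

Orientations are given as [roll, pitch, yaw] about the fixed x, y, z axes, in that order (R = Rz(yaw) Ry(pitch) Rx(roll)).
In Python, from workcell import bot gives the robot as it stands.
- The arm moves only by the shell command python3 -m crank 'ROWS' [FORCE]. ROWS is a JSON object of lists of equal length, an entry for each row: "travel": the shift along the world's x, y, z in cm, a list of three; "turn": the turn, a rotation vector about the world's x, y, z in degrees, a list of three; "gripper": the closure, from 0 (fully open) to 1 (shut). A call has exactly 5 rows; each row is the pose to reach, as a shift and turn from the pose commanded when the call began; what a row does not reach only later rows make up. A row lasts 1/10 s, in which the tool goes at most 50 mm and 8.59 degrees, less where a joint would pass 70% of its speed; a pose out of reach is approached as far as the arm can. A call with a gripper value outside its range is refused whole. The fingers move at their own pace and stop on an object; FORCE is the grip in N (left out, the last holds). Time passes only in rows, so rows that repeat a pose let the fingers close, or fill a call up. It gives the time, the measured TCP pose, the force, the opening and the grip force at its end, in the units of the state.
- bot.observe(): the state, without advancing time (a new reading comes with each control period).
- bot.grab_frame(name): name is "scene" or "top" or "wrist"; returns a dict with "pixels" (384x512x3 uint8, red, green, blue), "fx", "fy", "cx", "cy" (pixels), "extrinsics" (4x4, takes a point from world to camera coordinates). Camera axes: x right, y down, z forward; pixel columns grow to the right and rows downward; lengths in m; the calibration is good to about 2 mm. A picture is of the moment at which its call begins. There is no depth.
- bot.job_done(): hands the job in; it is judged then, once.
The state is a dict: "clock": time; "qpos": joint angles; "qd": joint speeds; "joint_efforts": joint torques, N m; "position": TCP position; "tool_rot": TCP orientation; "force": force on the tool from outside, world axes, zero at the start; "moment": the same for the moment, N m; "grip_width": finger opening in m; "finger_force": force on a finger pad.
Only numpy, scipy, OpenCV 4.12 (cv2) and the standard library are available. Lean on these libraries where they do the work, as an engineer would, in place of code of your own. Each camera call takes 0.05 s, during which the arm holds its last target. There are 200 camera calls.

## Working session

There is one attempt and no reset: what is moved stays moved. The work goes in short steps, Python scripts to look and compute and a shell command to move; the robot and the scene stay as the last step left them, time stands still between calls to the robot, and variables do not carry over. Pictures are saved under pics/ and viewed, at most 11 in all, crops included, and the job is handed in when it is done.

```bash
ls; mkdir -p pics; python3 - <<'E'
from workcell import bot
import cv2,numpy as np
s=bot.observe(); print({k:np.round(v,3).tolist() for k,v in s.items()})
for n in("scene","top"):
    f=bot.grab_frame(n); cv2.imwrite(f"pics/{n}0.png",f["pixels"][:,:,::-1]); np.save(f"pics/{n}0.npy",f,allow_pickle=True)
    print(n,f["fx"],f["fy"],f["cx"],f["cy"],np.round(f["extrinsics"],4).tolist())
E
```

```text
pics
{'clock': 0.0, 'qpos': [1.1, 0.522, -0.036, 1.6, 0.021, 1.021, -0.113], 'qd': [-0.001, -0.0, -0.001, 0.001, 0.0, 0.001, 0.001], 'joint_efforts': [-0.001, -92.711, 1.979, -36.994, 0.018, 0.008, -0.0], 'position': [0.244, -0.575, 0.231], 'tool_rot': [-3.14, 0.0, 0.401], 'force': [-0.857, -0.513, 0.497], 'moment': [0.035, -0.002, -0.025], 'finger_force': 0.0, 'grip_width': 0.085}
scene 349.7640883282868 349.7640883282868 258.9966290151752 188.96191197936872 [[-0.8893, -0.4572, -0.0048, 0.4685], [-0.2513, 0.4975, -0.8302, 0.2337], [0.382, -0.7372, -0.5574, 1.0185], [0.0, 0.0, 0.0, 1.0]]
top 409.4673868329052 409.4673868329052 257.7147702541471 197.26871197365426 [[-0.0108, -0.9999, -0.0018, -0.0659], [-0.9881, 0.011, -0.1534, 0.5804], [0.1535, 0.0002, -0.9882, 1.3159], [0.0, 0.0, 0.0, 1.0]]
```

View pics/scene0.png

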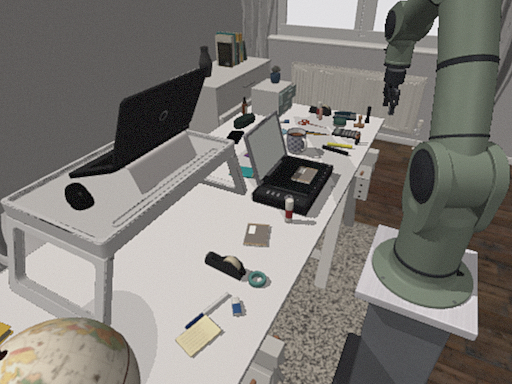

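View pics/top0.png

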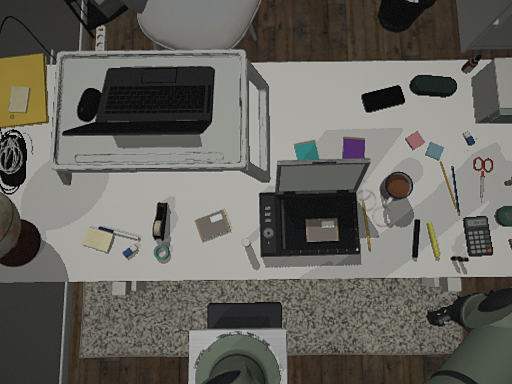

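The scene view shows the scanner with its open lid at about (290,170), the photo on the glass at (304,175), the spare print at (257,234) and the glue stick at (289,208). In the top view the photo is at (322,230), the spare print at (213,225), and the turquoise and purple boards at (306,150) and (353,147). The round key is near (268,233).

Could be taken for the photo: (322,230) on the glass, (213,225) on the desk, turquoise (306,150), purple (353,147). I choose (322,230), as it lies on the glass. A close crop follows as the check.

```bash
cat > h.py <<'E'
import cv2,numpy as np
def ray(f,u,v):
    E=f["extrinsics"];R=E[:3,:3];c=-R.T@E[:3,3]
    return c,R.T@np.array([(u-f["cx"])/f["fx"],(v-f["cy"])/f["fy"],1])
def plane(f,u,v,z):
    c,d=ray(f,u,v); return c+d*(z-c[2])/d[2]
def proj(f,p):
    E=f["extrinsics"];q=E[:3,:3]@np.asarray(p,float)+E[:3,3]
    return np.array([f["fx"]*q[0]/q[2]+f["cx"],f["fy"]*q[1]/q[2]+f["cy"]])
def tri(obs):
    A=np.zeros((3,3));b=np.zeros(3)
    for f,u,v in obs:
        c,d=ray(f,u,v);d=d/np.linalg.norm(d);P=np.eye(3)-np.outer(d,d);A+=P;b+=P@c
    return np.linalg.solve(A,b)
def load(n): return np.load(f"pics/{n}.npy",allow_pickle=True).item()
E
python3 - <<'E'
from h import *
f=load("top0");p=f["pixels"][150:275,235:385,::-1]
a=cv2.resize(p,None,fx=4,fy=4,interpolation=cv2.INTER_CUBIC)
cv2.imwrite("pics/c1.png",a)
f=load("scene0");p=f["pixels"][105:225,235:345,::-1]
b=cv2.resize(p,None,fx=5,fy=5,interpolation=cv2.INTER_CUBIC);cv2.imwrite("pics/c2.png",b)
E
```

```text
(no output)
```

View pics/c1.png

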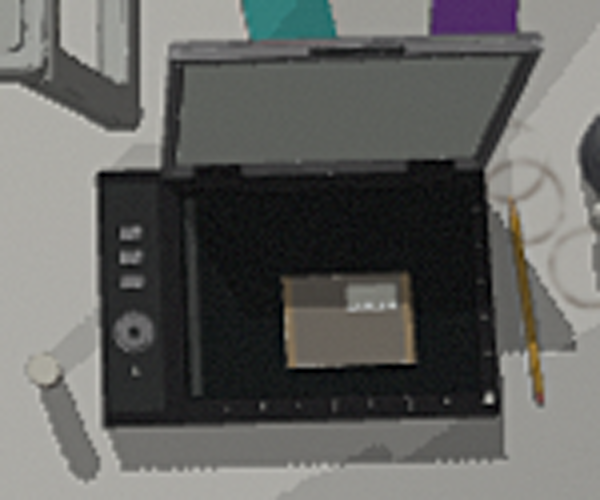

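View pics/c2.png

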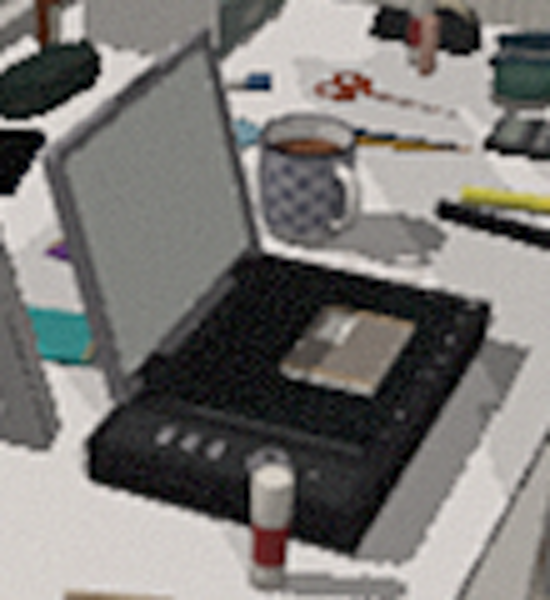

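The top crop confirms the choice: the grey-brown photo lies on the glass at crop (350,320), i.e. (322,230). The key is at crop (133,332), i.e. (268.3,233), and the pale arrow at crop (489,397), i.e. (357.3,249.3). In the scene crop the photo is at (347,350), and the lid leans back with its corners at (50,155) and (205,35).

```bash
python3 - <<'E'
from h import *
t=load("top0");s=load("scene0")
T=lambda x,y:(t,235+(x+.5)/4-.5,150+(y+.5)/4-.5); S=lambda x,y:(s,235+(x+.5)/5-.5,105+(y+.5)/5-.5)
# scanner frame-top corners FL,FR,RL + key, heights by two views
for n,a,b in[("key",T(133,332),S(270,460)),("arrow",T(489,397),None),("FL",T(105,425),S(352,525)),("FR",T(500,413),S(490,303)),("RL",T(98,172),S(95,435)),("lidL",T(170,42),S(50,155)),("lidR",T(542,36),S(207,35))]:
    print(n,plane(*a,.043).round(4), tri([a,b]).round(4) if b else "")
# photo
for f,box,n in((t,(300,210,345,250),"t"),(s,(285,160,325,192),"s")):
    x0,y0,x1,y1=box;im=f["pixels"][y0:y1,x0:x1].astype(int)
    g=cv2.resize(im.sum(2).astype(np.uint8)if 0 else (im.sum(2)/3).astype(np.uint8),None,fx=4,fy=4,interpolation=cv2.INTER_CUBIC)
    g=cv2.GaussianBlur(g,(7,7),0);m=(g>48).astype(np.uint8)
    c=max(cv2.findContours(m,0,1)[0],key=cv2.contourArea)
    q=cv2.approxPolyDP(cv2.convexHull(c),8,True)[:,0]
    px=(q+.5)/4-.5+[x0,y0]
    w=np.array([plane(f,*p,.046) for p in px])
    print(n,px.round(1).tolist(),w.round(4).tolist())
    W=np.array([plane(f,*((p[0]+.5)/4-.5+[x0,y0]),.046)[:2] for p in c]).astype(np.float32)*1000
    print(cv2.minAreaRect(W))
E
```

```text
key [ 0.4621 -0.1043  0.043 ] [ 0.4617 -0.1042  0.0466]
arrow [ 0.406  -0.3938  0.043 ] 
FL [ 0.3868 -0.0804  0.043 ] [ 0.3879 -0.0802  0.03  ]
FR [ 0.393  -0.4021  0.043 ] [ 0.3926 -0.4031  0.0393]
RL [ 0.5955 -0.0771  0.043 ] [ 0.5924 -0.0782  0.0444]
lidL [ 0.706  -0.1391  0.043 ] [ 0.6548 -0.1313  0.2327]
lidR [ 0.7077 -0.453   0.043 ] [ 0.6582 -0.4026  0.2256]
t [[336.4, 218.1], [338.6, 240.1], [306.1, 241.1], [305.1, 218.9]] [[0.5071, -0.3304, 0.046], [0.4349, -0.3349, 0.046], [0.4328, -0.2287, 0.046], [0.5057, -0.2275, 0.046]]
((469.8591003417969, -280.4246826171875), (76.32526397705078, 107.79779815673828), 1.486445426940918)
s [[299.4, 166.1], [317.6, 169.4], [308.9, 183.9], [290.6, 178.9]] [[0.5078, -0.3236, 0.046], [0.4329, -0.3323, 0.046], [0.4267, -0.216, 0.046], [0.5016, -0.2176, 0.046]]
((467.8250732421875, -273.6161804199219), (80.38311004638672, 125.5879898071289), 1.821476936340332)
```

```bash
python3 -m crank '{"travel":[[2.4,3.8,0],[4.8,7.6,0],[7.2,11.4,0],[9.6,15.2,0],[12,19,0]],"turn":[[0,0,7],[0,0,14],[0,0,21],[0,0,28],[0,0,34]],"gripper":[0.5,0.5,0.5,0.5,0.5]}' 30
python3 -m crank '{"travel":[[2.1,3.7,-1],[4.2,7.4,-3],[6.3,11.1,-5],[8.4,14.8,-7],[10.6,18.5,-8]],"turn":[[0,0,7],[0,0,14],[0,0,21],[0,0,28],[0,0,34]],"gripper":[0.5,0.5,0.5,0.5,0.5]}'
python3 -m crank '{"travel":[[0,0,0],[0,0,0],[0,0,0],[0,0,0],[0,0,0]],"turn":[[0,0,0],[0,0,0],[0,0,0],[0,0,0],[0,0,0]],"gripper":[0.5,0.5,0.5,0.5,0.5]}'
python3 - <<'E'
from workcell import bot
from h import *
f=bot.grab_frame("wrist");np.save("pics/w1.npy",f,allow_pickle=True);cv2.imwrite("pics/w1.png",f["pixels"][:,:,::-1])
E
```

```text
clock: 0.6
position: [0.3644, -0.3838, 0.2312]
tool_rot: [-3.141, 0.0, 0.999]
force: [0.6, -0.5, 0.3]
grip_width: 0.0429
finger_force: 0.0
clock: 1.1
position: [0.4696, -0.1987, 0.1498]
tool_rot: [-3.14, -0.001, 1.592]
force: [0.5, -0.2, 0.3]
grip_width: 0.0426
finger_force: 0.0
clock: 1.6
position: [0.4695, -0.2013, 0.1515]
tool_rot: [3.141, 0.0, 1.586]
force: [-0.5, -0.1, 0.8]
grip_width: 0.0426
finger_force: 0.0
```

View pics/w1.png

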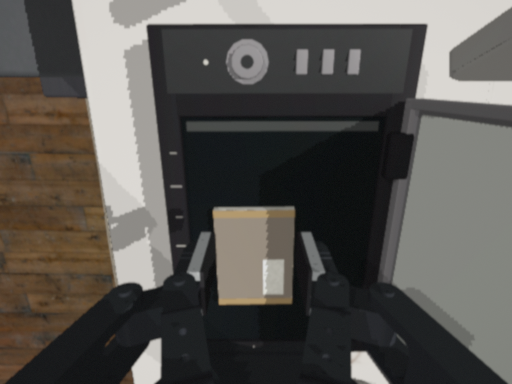

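The wrist view shows the key at (247,62), the panel's outer edge at row 25 with its corners at (149,26) and (424,25), and the glass's left edge near row 118. The photo spans columns 213–295 and rows 207–303, so it is nearly square to the scanner.

```bash
python3 - <<'E'
from h import *
f=load("w1");t=load("top0")
for n,p,z in[("key",(247,62),.049),("FL",(149,26),.043),("RL",(424,25),.043),("glassFL",(183,117),.043),("phLF",(213,212),.046),("phLR",(295,211),.046),("phRF",(218,304),.046),("phRR",(292,304),.046)]:
    print(n,plane(f,*p,z).round(4))
print("key z",tri([(f,247,62),(t,268.1,232.9)]), "RL", tri([(f,424,25),(t,259.4,192.9)]),"photoLF",tri([(f,213.5,210),(t,306.1,241.1)]),"photoLR",tri([(f,295,209),(t,305.1,218.9)]))
E
```

```text
key [ 0.4609 -0.1042  0.049 ]
FL [ 0.3878 -0.0801  0.043 ]
RL [ 0.592  -0.0765  0.043 ]
glassFL [ 0.4087 -0.1463  0.043 ]
phLF [ 0.4309 -0.2295  0.046 ]
phLR [ 0.5044 -0.2275  0.046 ]
phRF [ 0.4326 -0.3312  0.046 ]
phRR [ 0.5073 -0.3302  0.046 ]
key z [ 0.46075413 -0.10454309  0.05201606] RL [ 0.59475728 -0.07688126  0.03860356] photoLF [ 0.43211633 -0.22816996  0.04573592] photoLR [ 0.50573555 -0.22816591  0.04002592]
```

```bash
python3 -m crank '{"travel":[[0,0,-3],[0,0,-6],[0,0,-9],[0,0,-10.2],[0,0,-10.2]],"turn":[[0,0,0],[0,0,0],[0,0,0],[0,0,0],[0,0,0]],"gripper":[0.5,0.5,0.5,0.5,0.5]}'
python3 -m crank '{"travel":[[0,0,-0.2],[0,0,-0.4],[0,0,-0.6],[0,0,-0.6],[0,0,-0.6]],"turn":[[0,0,0],[0,0,0],[0,0,0],[0,0,0],[0,0,0]],"gripper":[0.5,0.5,0.5,0.5,0.5]}'
```

```text
clock: 2.15
position: [0.4691, -0.2003, 0.0484]
tool_rot: [-3.139, -0.001, 1.587]
force: [0.1, 0.1, 0.4]
grip_width: 0.043
finger_force: 0.0
clock: 2.65
position: [0.4699, -0.2005, 0.0436]
tool_rot: [3.141, 0.0, 1.587]
force: [0.6, -0.2, 0.1]
grip_width: 0.0426
finger_force: 0.0
```

```bash
python3 -m crank '{"travel":[[0,0,-0.1],[0,0,-0.2],[0,0,-0.3],[0,0,-0.3],[0,0,-0.3]],"turn":[[0,0,0],[0,0,0],[0,0,0],[0,0,0],[0,0,0]],"gripper":[0.5,0.5,0.5,0.5,0.5]}'
python3 -m crank '{"travel":[[0,0,-0.1],[0,0,-0.2],[0,0,-0.2],[0,0,-0.2],[0,0,-0.2]],"turn":[[0,0,0],[0,0,0],[0,0,0],[0,0,0],[0,0,0]],"gripper":[0.5,0.5,0.5,0.5,0.5]}'
```

```text
clock: 3.15
position: [0.4698, -0.2005, 0.0402]
tool_rot: [-3.141, -0.0, 1.588]
force: [0.2, 0.1, -1.0]
grip_width: 0.0426
finger_force: 0.0
clock: 3.65
position: [0.4698, -0.2005, 0.0383]
tool_rot: [3.142, -0.0, 1.588]
force: [-0.3, -0.1, -0.6]
grip_width: 0.0425
finger_force: 0.0
```

```bash
for i in 1; do python3 -m crank '{"travel":[[0,0,-0.1],[0,0,-0.2],[0,0,-0.2],[0,0,-0.2],[0,0,-0.2]],"turn":[[0,0,0],[0,0,0],[0,0,0],[0,0,0],[0,0,0]],"gripper":[0.5,0.5,0.5,0.5,0.5]}'; done
python3 - <<'E'
from workcell import bot
from h import *
f=bot.grab_frame("wrist");cv2.imwrite("pics/w2.png",f["pixels"][:,:,::-1])
E
```

```text
clock: 4.15
position: [0.4698, -0.2005, 0.0363]
tool_rot: [-3.141, -0.0, 1.588]
force: [1.0, -1.0, 0.1]
grip_width: 0.0427
finger_force: 0.0
```

View pics/w2.png

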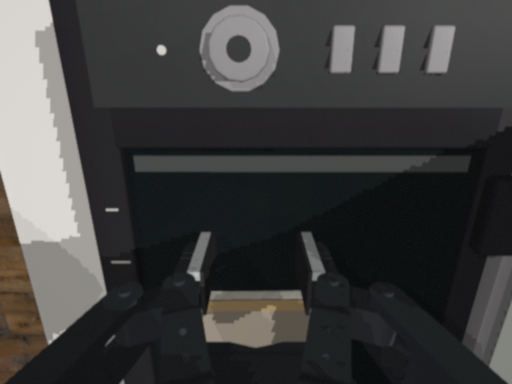

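The fingers straddle the photo's line and stand behind its left edge (row 292), with the tips just above the glass. I push toward −y.

```bash
python3 -m crank '{"travel":[[0,-0.8,-0.1],[0,-1.6,-0.1],[0,-2.3,-0.1],[0,-3.0,-0.1],[0,-3.7,-0.1]],"turn":[[0,0,-0.1],[0,0,-0.1],[0,0,-0.1],[0,0,-0.1],[0,0,-0.1]],"gripper":[0.5,0.5,0.5,0.5,0.5]}'
python3 -m crank '{"travel":[[0,-0.7,0],[0,-1.3,0],[0,-1.9,0],[0,-2.4,0],[0,-2.7,0]],"turn":[[0,0,0],[0,0,0],[0,0,0],[0,0,0],[0,0,0]],"gripper":[0.5,0.5,0.5,0.5,0.5]}'
python3 - <<'E'
from workcell import bot
from h import *
f=bot.grab_frame("top");np.save("pics/t1.npy",f,allow_pickle=True);w=bot.grab_frame("wrist")
a=cv2.resize(f["pixels"][190:265,290:370,::-1],(400,375),interpolation=cv2.INTER_CUBIC);b=cv2.resize(w["pixels"][:,:,::-1],(400,300))
cv2.imwrite("pics/p1.png",np.hstack([a,np.vstack([b,np.zeros((75,400,3),np.uint8)])]))
E
```

```text
clock: 4.7
position: [0.4711, -0.2356, 0.0361]
tool_rot: [3.14, -0.002, 1.588]
force: [0.4, 16.5, 21.3]
grip_width: 0.0426
finger_force: 11.0
clock: 5.2
position: [0.4711, -0.2627, 0.0361]
tool_rot: [3.14, -0.002, 1.587]
force: [0.3, 16.6, 22.1]
grip_width: 0.0426
finger_force: 11.4
```

View pics/p1.png

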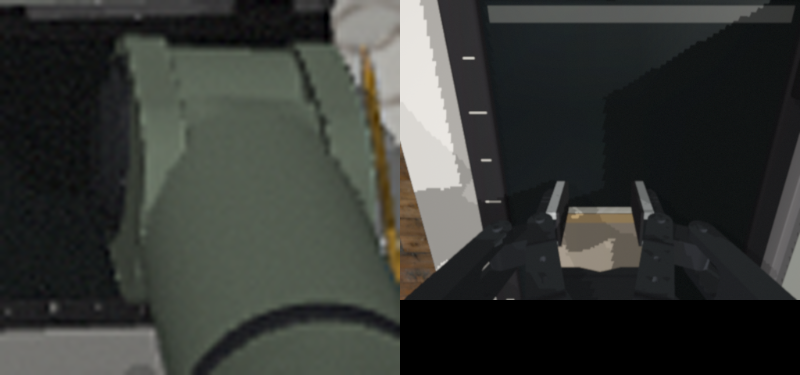

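The top view is blocked by the arm. In the wrist half the photo's left edge is at about row 208, between the finger images. The tips pressed the glass at 21 N, so I raise them 1 mm and measure the photo's edge.

```bash
python3 -m crank '{"travel":[[0,0,0.1],[0,0,0.15],[0,0,0.15],[0,0,0.15],[0,0,0.15]],"turn":[[0,0,0],[0,0,0],[0,0,0],[0,0,0],[0,0,0]],"gripper":[0.5,0.5,0.5,0.5,0.5]}'
python3 - <<'E'
from workcell import bot
from h import *
f=bot.grab_frame("wrist");np.save("pics/w3.npy",f,allow_pickle=True);g=f["pixels"].astype(int)
for c in (220,240,256,270,285): print(c,[(r,g[r,c].tolist()) for r in range(258,276,1) if abs(g[r,c].sum()-g[r-1,c].sum())>60])
for c in (215,290): print([plane(f,c,r,.046).round(4).tolist() for r in (264,266,272)])
p=bot.observe()["position"];print(p)
for z in(.037,.041,.046): print(z,proj(f,[p[0],p[1]-.011,z]),proj(f,[p[0],p[1]+.011,z]))
E
```

```text
clock: 5.8
position: [0.4697, -0.2646, 0.0367]
tool_rot: [-3.141, 0.0, 1.586]
force: [0.4, 1.0, -0.6]
grip_width: 0.0428
finger_force: 0.0
220 [(264, [74, 74, 70]), (265, [119, 118, 111])]
240 [(264, [62, 63, 59]), (265, [98, 97, 91])]
256 [(264, [74, 74, 69]), (265, [118, 117, 110]), (266, [140, 139, 131])]
270 [(264, [73, 72, 69]), (265, [116, 115, 108]), (266, [137, 137, 128])]
285 [(264, [72, 71, 67]), (265, [115, 114, 107]), (266, [137, 136, 128])]
[[0.4481, -0.2688, 0.046], [0.4481, -0.27, 0.046], [0.448, -0.2737, 0.046]]
[[0.4865, -0.2683, 0.046], [0.4866, -0.2695, 0.046], [0.4867, -0.2731, 0.046]]
[ 0.46969558 -0.26459495  0.03669299]
0.037 [256.87852046 265.45192981] [257.53159286 229.54706783]
0.041 [256.90808675 269.84562445] [257.57859671 233.26519987]
0.046 [256.94705503 275.63650025] [257.64070273 238.17795506]
```

The photo is in contact with the fingers, its left edge at y ≈ −0.275 against a goal of about −0.283. I keep pushing slowly and watch the force.

```bash
python3 -m crank '{"travel":[[0,-0.2,0],[0,-0.3,0],[0,-0.4,0],[0,-0.5,0],[0,-0.6,0]],"turn":[[0,0,0],[0,0,0],[0,0,0],[0,0,0],[0,0,0]],"gripper":[0.5,0.5,0.5,0.5,0.5]}'
python3 -m crank '{"travel":[[0,-0.1,0],[0,-0.15,0],[0,-0.2,0],[0,-0.2,0],[0,-0.2,0]],"turn":[[0,0,0],[0,0,0],[0,0,0],[0,0,0],[0,0,0]],"gripper":[0.5,0.5,0.5,0.5,0.5]}'
python3 -m crank '{"travel":[[0,-0.05,0],[0,-0.1,0],[0,-0.1,0],[0,-0.1,0],[0,-0.1,0]],"turn":[[0,0,0],[0,0,0],[0,0,0],[0,0,0],[0,0,0]],"gripper":[0.5,0.5,0.5,0.5,0.5]}'
```

```text
clock: 6.35
position: [0.4698, -0.2706, 0.0368]
tool_rot: [3.142, 0.0, 1.586]
force: [-0.7, -0.0, -0.3]
grip_width: 0.0426
finger_force: 0.2
clock: 6.85
position: [0.4698, -0.2716, 0.0368]
tool_rot: [-3.141, -0.001, 1.586]
force: [-0.8, 6.5, 2.3]
grip_width: 0.0431
finger_force: 3.2
clock: 7.35
position: [0.4698, -0.2717, 0.0367]
tool_rot: [-3.141, -0.002, 1.587]
force: [-2.2, 11.9, 5.0]
grip_width: 0.0425
finger_force: 5.9
```

Contact with the right edge came at TCP y = −0.2716, with 12 N. Next I go round to the rear edge with the fingers along y.

```bash
python3 -m crank '{"travel":[[0,0.3,0],[0,0.5,1],[0,0.5,3],[0,0.5,5],[0,0.5,7]],"turn":[[0,0,0],[0,0,0],[0,0,0],[0,0,-8],[0,0,-16]],"gripper":[0.5,0.5,0.5,0.5,0.5]}'
python3 -m crank '{"travel":[[1,-1,0],[2,-2,0],[3,-3,0],[4,-4,0],[5.6,-5,0]],"turn":[[0,0,-8],[0,0,-16],[0,0,-24],[0,0,-32],[0,0,-40]],"gripper":[0.5,0.5,0.5,0.5,0.5]}'
python3 -m crank '{"travel":[[0,-1.65,0],[0,-1.65,0],[0,-1.65,0],[0,-1.65,0],[0,-1.65,0]],"turn":[[0,0,-8],[0,0,-16],[0,0,-24],[0,0,-32],[0,0,-34]],"gripper":[0.5,0.5,0.5,0.5,0.5]}'
python3 - <<'E'
from workcell import bot
from h import *
f=bot.grab_frame("wrist");np.save("pics/w4.npy",f,allow_pickle=True);cv2.imwrite("pics/w4.png",f["pixels"][:,:,::-1]);print(bot.observe()["position"],bot.observe()["tool_rot"])
E
```

```text
clock: 7.85
position: [0.4698, -0.2686, 0.1083]
tool_rot: [3.141, -0.0, 1.301]
force: [0.0, -0.7, 0.4]
grip_width: 0.0428
finger_force: 0.0
clock: 8.35
position: [0.5258, -0.3192, 0.1078]
tool_rot: [3.141, -0.0, 0.602]
force: [-0.6, 0.3, 0.2]
grip_width: 0.0429
finger_force: 0.0
clock: 8.85
position: [0.5261, -0.3349, 0.1075]
tool_rot: [3.141, -0.001, 0.012]
force: [0.1, 0.5, -0.7]
grip_width: 0.0428
finger_force: 0.0
[ 0.52603811 -0.33485707  0.10740559] [ 3.14141314e+00 -4.52775817e-04  1.33961757e-02]
```

View pics/w4.png

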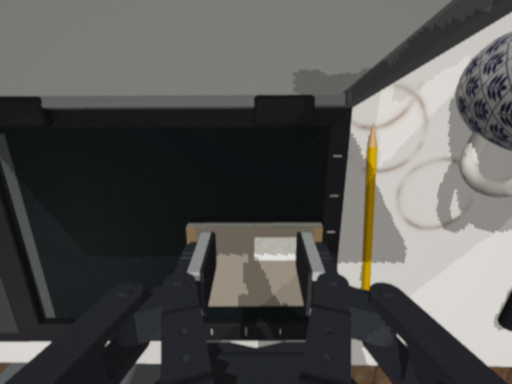

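The photo now lies by the right frame edge (column 323 against about 327), its rear edge at row 225. The mug is at (490,110) and the pencil at (370,210), both undisturbed.

```bash
python3 - <<'E'
from h import *
f=load("w4")
for p in[(187,229),(322,229)]:print(plane(f,*p,.046).round(4))
for p in[(187,223),(322,223)]:print(plane(f,*p,.038).round(4))
print(plane(f,328,200,.043),plane(f,335,290,.043))
E
```

```text
[ 0.5024 -0.2826  0.046 ]
[ 0.5035 -0.3842  0.046 ]
[ 0.5034 -0.2809  0.038 ]
[ 0.5045 -0.3858  0.038 ]
[ 0.52592315 -0.38739941  0.043     ] [ 0.44584118 -0.40037883  0.043     ]
```

```bash
python3 -m crank '{"travel":[[0,0,-2],[0,0,-4],[0,0,-6],[0,0,-7],[0,0,-7]],"turn":[[0,0,0.3],[0,0,0.3],[0,0,0.3],[0,0,0.3],[0,0,0.3]],"gripper":[0.5,0.5,0.5,0.5,0.5]}'
python3 -m crank '{"travel":[[-0.6,0,0],[-1.1,0,0],[-1.5,0,0],[-1.9,0,0],[-2.3,0,0]],"turn":[[0,0,0],[0,0,0],[0,0,0],[0,0,0],[0,0,0]],"gripper":[0.5,0.5,0.5,0.5,0.5]}'
python3 -m crank '{"travel":[[-0.1,0,0],[-0.2,0,0],[-0.3,0,0],[-0.4,0,0],[-0.5,0,0]],"turn":[[0,0,0],[0,0,0],[0,0,0],[0,0,0],[0,0,0]],"gripper":[0.5,0.5,0.5,0.5,0.5]}'
```

```text
clock: 9.4
position: [0.5257, -0.3349, 0.037]
tool_rot: [-3.141, 0.0, 0.023]
force: [0.3, -0.4, -0.4]
grip_width: 0.0428
finger_force: 0.0
clock: 9.9
position: [0.5026, -0.3351, 0.037]
tool_rot: [3.141, -0.0, 0.02]
force: [0.7, -0.0, 0.7]
grip_width: 0.0428
finger_force: 0.5
clock: 10.4
position: [0.4979, -0.3349, 0.0368]
tool_rot: [-3.142, -0.0, 0.02]
force: [1.2, 0.2, 0.3]
grip_width: 0.0431
finger_force: 0.5
```

```bash
python3 -m crank '{"travel":[[-0.05,0,0],[-0.1,0,0],[-0.15,0,0],[-0.2,0,0],[-0.2,0,0]],"turn":[[0,0,0],[0,0,0],[0,0,0],[0,0,0],[0,0,0]],"gripper":[0.5,0.5,0.5,0.5,0.5]}'
```

```text
clock: 10.9
position: [0.4957, -0.335, 0.0368]
tool_rot: [-3.142, 0.0, 0.02]
force: [0.4, 0.1, -0.1]
grip_width: 0.0424
finger_force: 0.2
```

```bash
python3 -m crank '{"travel":[[-0.05,0,0],[-0.1,0,0],[-0.15,0,0],[-0.2,0,0],[-0.2,0,0]],"turn":[[0,0,0],[0,0,0],[0,0,0],[0,0,0],[0,0,0]],"gripper":[0.5,0.5,0.5,0.5,0.5]}'
python3 -m crank '{"travel":[[-0.05,0,0],[-0.1,0,0],[-0.1,0,0],[-0.1,0,0],[-0.1,0,0]],"turn":[[0,0,0],[0,0,0],[0,0,0],[0,0,0],[0,0,0]],"gripper":[0.5,0.5,0.5,0.5,0.5]}'
```

```text
clock: 11.4
position: [0.4942, -0.3351, 0.0369]
tool_rot: [3.141, -0.001, 0.02]
force: [3.8, -1.1, 1.2]
grip_width: 0.0429
finger_force: 1.7
clock: 11.9
position: [0.4941, -0.3352, 0.0372]
tool_rot: [3.141, -0.002, 0.021]
force: [7.8, -1.0, 0.1]
grip_width: 0.0426
finger_force: 3.8
```

The front edge makes contact at TCP x = 0.494. I go back for a final check nudge against the right edge.

```bash
python3 -m crank '{"travel":[[0.4,0,0],[0.7,0,1],[0.7,0,3],[0.7,0,5],[0.7,0,7]],"turn":[[0,0,0],[0,0,0],[0,0,0],[0,0,8],[0,0,16]],"gripper":[0.5,0.5,0.5,0.5,0.5]}'
python3 -m crank '{"travel":[[-1,1.5,0],[-2,3,0],[-3,4.5,0],[-4,6,0],[-5.4,7.7,0]],"turn":[[0,0,8],[0,0,16],[0,0,24],[0,0,32],[0,0,40]],"gripper":[0.5,0.5,0.5,0.5,0.5]}'
python3 -m crank '{"travel":[[0,0,0],[0,0,0],[0,0,0],[0,0,0],[0,0,0]],"turn":[[0,0,8],[0,0,16],[0,0,24],[0,0,32],[0,0,34]],"gripper":[0.5,0.5,0.5,0.5,0.5]}'
python3 -m crank '{"travel":[[0,0,-2],[0,0,-4],[0,0,-6],[0,0,-7],[0,0,-7]],"turn":[[0,0,0],[0,0,0],[0,0,0],[0,0,0],[0,0,0]],"gripper":[0.5,0.5,0.5,0.5,0.5]}'
```

```text
clock: 12.4
position: [0.4996, -0.3348, 0.1081]
tool_rot: [-3.142, 0.001, 0.305]
force: [-0.9, -0.1, -0.1]
grip_width: 0.0427
finger_force: 0.0
clock: 12.9
position: [0.4455, -0.2576, 0.1074]
tool_rot: [3.141, 0.001, 1.003]
force: [-0.3, 0.4, -0.2]
grip_width: 0.0426
finger_force: 0.0
clock: 13.4
position: [0.4456, -0.2583, 0.1072]
tool_rot: [-3.141, 0.0, 1.594]
force: [-0.0, 0.4, -0.0]
grip_width: 0.0427
finger_force: 0.0
clock: 13.9
position: [0.4455, -0.2579, 0.0368]
tool_rot: [-3.14, 0.0, 1.589]
force: [0.1, -0.3, -0.0]
grip_width: 0.0425
finger_force: 0.0
```

```bash
python3 -m crank '{"travel":[[0,-0.4,0],[0,-0.8,0],[0,-1.1,0],[0,-1.2,0],[0,-1.3,0]],"turn":[[0,0,0],[0,0,0],[0,0,0],[0,0,0],[0,0,0]],"gripper":[0.5,0.5,0.5,0.5,0.5]}'
python3 -m crank '{"travel":[[0,-0.05,0],[0,-0.1,0],[0,-0.15,0],[0,-0.2,0],[0,-0.2,0]],"turn":[[0,0,0],[0,0,0],[0,0,0],[0,0,0],[0,0,0]],"gripper":[0.5,0.5,0.5,0.5,0.5]}'
```

```text
clock: 14.4
position: [0.4458, -0.2712, 0.0369]
tool_rot: [3.142, 0.0, 1.591]
force: [0.5, -0.7, -0.0]
grip_width: 0.043
finger_force: 0.0
clock: 14.9
position: [0.4458, -0.272, 0.0367]
tool_rot: [-3.141, -0.001, 1.592]
force: [-1.5, 7.0, 3.4]
grip_width: 0.0428
finger_force: 3.5
```

The photo stops at y = −0.272 again, with 7 N, so it touches the right edge. I retreat upward and look.

```bash
python3 -m crank '{"travel":[[0,0.4,0],[0,0.7,1],[0,0.7,4],[0,0.7,8],[0,0.7,12]],"turn":[[0,0,0],[0,0,0],[0,0,0],[0,0,-8],[0,0,-16]],"gripper":[0.5,0.5,0.5,0.5,0.5]}'
python3 -m crank '{"travel":[[0,0,3],[0,0,6],[0,0,9],[0,0,12],[0,0,15]],"turn":[[0,0,-8],[0,0,-16],[0,0,-24],[0,0,-32],[0,0,-40]],"gripper":[0.5,0.5,0.5,0.5,0.5]}'
python3 -m crank '{"travel":[[1,0,0],[2,0,0],[3,0,0],[4,0,0],[5,0,0]],"turn":[[0,0,-8],[0,0,-16],[0,0,-24],[0,0,-32],[0,0,-34]],"gripper":[0.5,0.5,0.5,0.5,0.5]}'
python3 - <<'E'
from workcell import bot
from h import *
f=bot.grab_frame("wrist");np.save("pics/w5.npy",f,allow_pickle=True);cv2.imwrite("pics/w5.png",f["pixels"][:,:,::-1])
s=bot.grab_frame("scene");np.save("pics/s5.npy",s,allow_pickle=True)
a=cv2.resize(s["pixels"][105:225,235:345,::-1],(352,384),interpolation=cv2.INTER_CUBIC)
cv2.imwrite("pics/p5.png",cv2.resize(np.hstack([f["pixels"][:,:100:-1][:,::1][:,:,::-1][:,::-1],a]),(760,384)))
E
```

```text
clock: 15.4
position: [0.4456, -0.2655, 0.1587]
tool_rot: [-3.141, -0.001, 1.307]
force: [-1.2, -0.7, -0.2]
grip_width: 0.0426
finger_force: 0.0
clock: 15.9
position: [0.4455, -0.2655, 0.309]
tool_rot: [3.141, -0.001, 0.608]
force: [0.4, -0.2, 0.6]
grip_width: 0.0428
finger_force: 0.0
clock: 16.4
position: [0.4961, -0.2655, 0.3076]
tool_rot: [3.142, -0.001, 0.015]
force: [-0.4, -0.0, 0.6]
grip_width: 0.0428
finger_force: 0.0
```

View pics/p5.png

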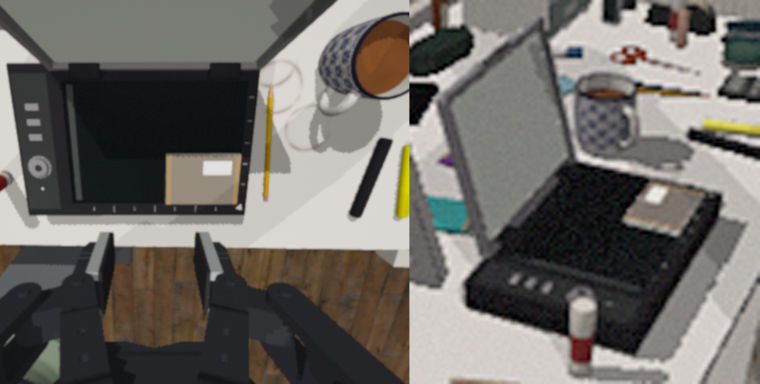

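The photo sits squarely in the front-right corner (wrist half: columns 165–242, rows 153–206, arrow at (239,208)), and the bystanders are untouched. Next the lid: I go over it and down behind it.

```bash
python3 -m crank '{"travel":[[4,0,1],[8,0,1],[12,0,1],[16,0,1],[20.5,0,1]],"turn":[[0,0,0],[0,0,0],[0,0,0],[0,0,0],[0,0,0]],"gripper":[0.5,0.5,0.5,0.5,0.5]}'
python3 -m crank '{"travel":[[0,0,0],[0,0,-3],[0,0,-6],[0,0,-9],[0,0,-11]],"turn":[[0,0,0],[0,0,0],[0,0,0],[0,0,0],[0,0,0]],"gripper":[0.5,0.5,0.5,0.5,0.5]}'
python3 - <<'E'
import numpy as np
h=np.array([.5925,.043])
for r in(.17,):
  for th in np.arange(1.8,-.01,-.1):
    P=h+r*np.array([-np.cos(th),np.sin(th)])+.016*np.array([np.sin(th),np.cos(th)])
    print(round(th,2),(P+[.011,-.0015]).round(3))
E
```

```text
clock: 17.0
position: [0.7014, -0.2663, 0.3178]
tool_rot: [3.141, -0.0, 0.021]
force: [0.9, -0.7, 0.8]
grip_width: 0.043
finger_force: 0.0
clock: 17.5
position: [0.6994, -0.2659, 0.2051]
tool_rot: [-3.141, 0.002, 0.022]
force: [-0.3, 0.4, 0.1]
grip_width: 0.0431
finger_force: 0.0
1.8 [0.658 0.203]
1.7 [0.641 0.208]
1.6 [0.624 0.211]
1.5 [0.607 0.212]
1.4 [0.59  0.212]
1.3 [0.573 0.21 ]
1.2 [0.557 0.206]
1.1 [0.541 0.2  ]
1.0 [0.525 0.193]
0.9 [0.51  0.185]
0.8 [0.497 0.175]
0.7 [0.484 0.163]
0.6 [0.472 0.151]
0.5 [0.462 0.137]
0.4 [0.453 0.122]
0.3 [0.446 0.107]
0.2 [0.44  0.091]
0.1 [0.436 0.074]
-0.0 [0.434 0.057]
```

```bash
python3 -m crank '{"travel":[[-2,0,0],[-3.8,0,0.2],[-5.6,0,0.4],[-7.4,0,0.6],[-9.2,0,0.7]],"turn":[[0,0,0],[0,0,0],[0,0,0],[0,0,0],[0,0,0]],"gripper":[0.5,0.5,0.5,0.5,0.5]}'
python3 -m crank '{"travel":[[-1.7,0,0],[-3.4,0,-0.2],[-5,0,-0.6],[-6.6,0,-1.2],[-8.2,0,-1.9]],"turn":[[0,0,0],[0,0,0],[0,0,0],[0,0,0],[0,0,0]],"gripper":[0.5,0.5,0.5,0.5,0.5]}'
```

```text
clock: 18.0
position: [0.6083, -0.266, 0.2153]
tool_rot: [3.141, -0.003, 0.022]
force: [4.7, -1.8, 2.6]
grip_width: 0.043
finger_force: 2.1
clock: 18.5
position: [0.5261, -0.2662, 0.1959]
tool_rot: [3.141, -0.002, 0.022]
force: [2.5, -1.9, 1.7]
grip_width: 0.0426
finger_force: 1.6
```

```bash
python3 -m crank '{"travel":[[-1.5,0,-0.9],[-2.8,0,-1.9],[-4.1,0,-3.1],[-5.3,0,-4.3],[-6.3,0,-5.7]],"turn":[[0,0,0],[0,0,0],[0,0,0],[0,0,0],[0,0,0]],"gripper":[0.5,0.5,0.5,0.5,0.5]}'
python3 -m crank '{"travel":[[-0.9,0,-1.5],[-1.3,0,-2.2],[-1.6,0,-3.0],[-1.9,0,-3.8],[-2.2,0,-4.6]],"turn":[[0,0,0],[0,0,0],[0,0,0],[0,0,0],[0,0,0]],"gripper":[0.5,0.5,0.5,0.5,0.5]}'
python3 -m crank '{"travel":[[-0.1,0,-0.4],[-0.2,0,-0.8],[-0.3,0,-1.2],[-0.4,0,-1.6],[-0.5,0,-2.0]],"turn":[[0,0,0],[0,0,0],[0,0,0],[0,0,0],[0,0,0]],"gripper":[0.5,0.5,0.5,0.5,0.5]}'
```

```text
clock: 19.0
position: [0.4629, -0.2662, 0.1385]
tool_rot: [3.141, -0.001, 0.022]
force: [0.1, -0.7, 2.5]
grip_width: 0.0428
finger_force: 1.2
clock: 19.5
position: [0.4419, -0.2661, 0.0915]
tool_rot: [3.141, -0.0, 0.021]
force: [0.4, -0.7, 1.1]
grip_width: 0.043
finger_force: 0.9
clock: 20.0
position: [0.437, -0.266, 0.0716]
tool_rot: [3.142, -0.0, 0.02]
force: [1.1, -0.4, 1.5]
grip_width: 0.0428
finger_force: 0.8
```

Now the last 15 mm, slowly.

```bash
python3 -m crank '{"travel":[[0,0,-0.2],[0,0,-0.4],[0,0,-0.6],[0,0,-0.8],[-0.1,0,-1.0]],"turn":[[0,0,0],[0,0,0],[0,0,0],[0,0,0],[0,0,0]],"gripper":[0.5,0.5,0.5,0.5,0.5]}'
python3 -m crank '{"travel":[[0,0,-0.1],[0,0,-0.2],[0,0,-0.3],[0,0,-0.4],[0,0,-0.4]],"turn":[[0,0,0],[0,0,0],[0,0,0],[0,0,0],[0,0,0]],"gripper":[0.5,0.5,0.5,0.5,0.5]}'
python3 -m crank '{"travel":[[0,0,-0.05],[0,0,-0.1],[0,0,-0.1],[0,0,-0.1],[0,0,-0.1]],"turn":[[0,0,0],[0,0,0],[0,0,0],[0,0,0],[0,0,0]],"gripper":[0.5,0.5,0.5,0.5,0.5]}'
```

```text
clock: 20.5
position: [0.4362, -0.266, 0.0617]
tool_rot: [3.141, -0.001, 0.02]
force: [1.3, -0.6, 1.5]
grip_width: 0.0429
finger_force: 0.7
clock: 21.0
position: [0.4357, -0.266, 0.0577]
tool_rot: [-3.142, 0.0, 0.02]
force: [0.3, -0.8, -0.3]
grip_width: 0.0428
finger_force: 0.0
clock: 21.5
position: [0.4358, -0.266, 0.0571]
tool_rot: [3.141, -0.0, 0.02]
force: [-2.7, 1.9, 10.5]
grip_width: 0.0425
finger_force: 5.2
```

The lid is shut: the tips stop firmly at z = 0.057 with 10 N. Next the start key, with closed fingers turned 90° so they stay clear of the glue stick.

```bash
python3 -m crank '{"travel":[[0,0,1],[0,0,3],[0,0,5],[0,0,7],[0,0,9]],"turn":[[0,0,0],[0,0,0],[0,0,8],[0,0,16],[0,0,24]],"gripper":[0.5,0.5,0.5,0.5,0.5]}'
python3 -m crank '{"travel":[[0.5,3,0],[1,6,0],[1.5,9,0],[2,12,0],[2.5,16.2,0]],"turn":[[0,0,8],[0,0,16],[0,0,24],[0,0,32],[0,0,40]],"gripper":[1,1,1,1,1]}'
python3 -m crank '{"travel":[[0,0,0],[0,0,0],[0,0,0],[0,0,0],[0,0,0]],"turn":[[0,0,8],[0,0,16],[0,0,24],[0,0,26],[0,0,26]],"gripper":[1,1,1,1,1]}'
python3 - <<'E'
from workcell import bot
from h import *
w=bot.grab_frame("wrist");np.save("pics/w6.npy",w,allow_pickle=True)
t=load("top0");print("glue",plane(t,245.6,242.4,.09))
s=bot.grab_frame("scene");np.save("pics/s6.npy",s,allow_pickle=True)
a=cv2.resize(s["pixels"][105:225,235:345,::-1],(288,384),interpolation=cv2.INTER_CUBIC)
cv2.imwrite("pics/p6.png",np.hstack([w["pixels"][:,:,::-1],a]))
E
```

```text
clock: 22.0
position: [0.4358, -0.266, 0.1482]
tool_rot: [3.141, 0.0, 0.445]
force: [-0.8, -0.8, 0.3]
grip_width: 0.0428
finger_force: 0.0
clock: 22.5
position: [0.461, -0.1039, 0.1474]
tool_rot: [3.141, 0.001, 1.141]
force: [1.0, 0.2, 0.2]
grip_width: -0.0002
finger_force: 0.0
clock: 23.0
position: [0.4608, -0.1042, 0.1471]
tool_rot: [3.141, 0.0, 1.588]
force: [-0.4, 0.6, -0.1]
grip_width: -0.0002
finger_force: 0.0
glue [ 0.42884849 -0.0324059   0.09      ]
```

View pics/p6.png

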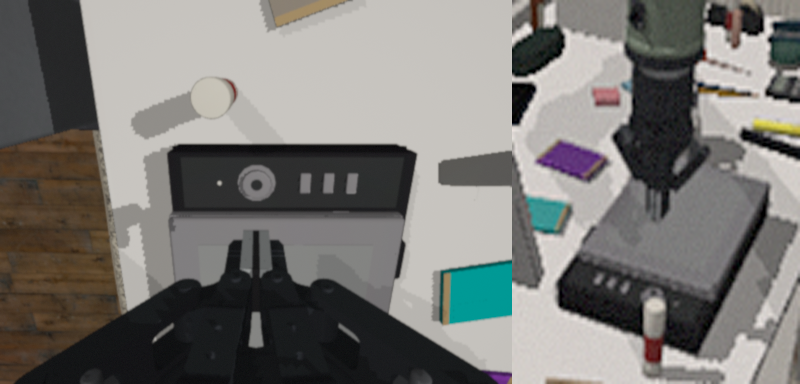

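The lid is flat shut. The key is at (256,183) and the glue stick at (212,98), clear of the hand. I descend and press.

```bash
python3 -c "
from h import *
print(plane(load('w6'),256.5,183,.049))"
python3 -m crank '{"travel":[[0,0,-3],[0,0,-6],[0,0,-8],[0,0,-9.2],[0,0,-9.2]],"turn":[[0,0,0],[0,0,0],[0,0,0],[0,0,0],[0,0,0]],"gripper":[1,1,1,1,1]}'
python3 -m crank '{"travel":[[0,0,-0.2],[0,0,-0.4],[0,0,-0.5],[0,0,-0.6],[0,0,-0.7]],"turn":[[0,0,0],[0,0,0],[0,0,0],[0,0,0],[0,0,0]],"gripper":[1,1,1,1,1]}'
```

```text
[ 0.46074224 -0.10165224  0.049     ]
clock: 23.6
position: [0.4603, -0.1037, 0.0539]
tool_rot: [-3.14, -0.0, 1.59]
force: [0.1, -0.5, 0.4]
grip_width: 0.0
finger_force: 0.0
clock: 24.1
position: [0.4611, -0.1041, 0.048]
tool_rot: [3.141, 0.0, 1.591]
force: [-0.1, -0.2, 1.9]
grip_width: -0.0002
finger_force: 0.9
```

```bash
python3 -m crank '{"travel":[[0,0,-0.1],[0,0,-0.2],[0,0,-0.3],[0,0,-0.4],[0,0,-0.4]],"turn":[[0,0,0],[0,0,0],[0,0,0],[0,0,0],[0,0,0]],"gripper":[1,1,1,1,1]}'
python3 -m crank '{"travel":[[0,0,-0.05],[0,0,-0.1],[0,0,-0.1],[0,0,-0.1],[0,0,-0.1]],"turn":[[0,0,0],[0,0,0],[0,0,0],[0,0,0],[0,0,0]],"gripper":[1,1,1,1,1]}'
```

```text
clock: 24.6
position: [0.4611, -0.1041, 0.0446]
tool_rot: [3.141, 0.001, 1.591]
force: [-4.9, -0.2, 28.2]
grip_width: 0.0003
finger_force: 14.3
clock: 25.1
position: [0.4612, -0.1041, 0.0442]
tool_rot: [3.14, 0.001, 1.591]
force: [-9.7, 1.1, 46.2]
grip_width: 0.0002
finger_force: 23.5
```

The key bottomed out firmly. I release it, rise clear and do a last check.

```bash
python3 -m crank '{"travel":[[0,0,0.3],[0,0,1],[0,0,4],[0,0,8],[0,0,12]],"turn":[[0,0,0],[0,0,0],[0,0,0],[0,0,0],[0,0,0]],"gripper":[1,1,1,1,1]}'
python3 -m crank '{"travel":[[0,-2,4],[0,-4,8],[0,-5,10],[0,-5,10],[0,-5,10]],"turn":[[0,0,0],[0,0,0],[0,0,0],[0,0,0],[0,0,0]],"gripper":[1,1,1,1,1]}'
python3 - <<'E'
from workcell import bot
from h import *
w=bot.grab_frame("wrist");s=bot.grab_frame("scene")
cv2.imwrite("pics/p7.png",np.hstack([cv2.resize(w["pixels"][:,:,::-1],(400,300)),cv2.resize(s["pixels"][100:325,175:475,::-1][:, :300],(400,300))]))
E
```

```text
clock: 25.6
position: [0.4601, -0.1035, 0.164]
tool_rot: [-3.14, -0.001, 1.592]
force: [-0.4, -0.3, 1.0]
grip_width: -0.0002
finger_force: 0.0
clock: 26.1
position: [0.4605, -0.1539, 0.2626]
tool_rot: [-3.141, -0.0, 1.591]
force: [0.6, 0.4, -0.4]
grip_width: 0.0001
finger_force: 0.0
```

View pics/p7.png

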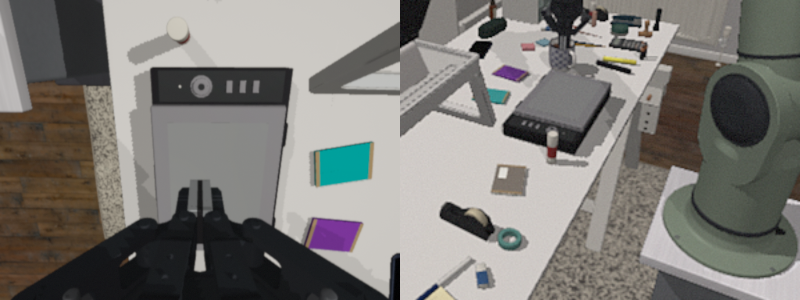

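The lid is flat shut, the key at (201,87) is up, and the glue stick, spare print and other things stand where they were.

```bash
python3 -c "
from workcell import bot
print(bot.job_done())"
```

```text
the job is handed in; nothing more can be done
None
```

The job is handed in at about 26 s: the photo was pushed square into the front-right corner, the lid gently shut, and the start key pressed fully down (the fingertips peaked at 46 N on it) and let up, with nothing else seen to have moved.

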